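# Put the reed block away in the spring-latched tray

## Robot

A 7-joint arm with a two-finger parallel gripper is mounted at the origin on the work surface. World frame = base frame: x ahead of the robot, y to its left, z up, the work surface at z = 0. Lengths are in m, angles in rad, forces in N, time in s.
With the tool pointing down it reaches from about 0.4 to 0.85 m from the base axis. Payload 10.4 kg.
Tool frame: the origin (TCP) lies midway between the tips of the shut fingers; the grasp point (between the pads) lies 19 mm behind it (manip.tcp_to_grasp is the distance from the TCP to the grasp point, in m); x points along the fingers, y is the direction in which the jaws open and shut, and the axes are right-handed (so a half turn about x gives the same grasp; the last joint's range is limited). The gripper opens to 85 mm and grips with 20 to 120 N. Pads are 22 mm wide; open, the fingers measure 114 mm over their backs; the gripper's body (76 mm by 85 mm) begins 54 mm behind the grasp point. The pads swing forward as they close: fully open they stand 13 mm farther back than shut.
Start: joints at [1.097, 0.332, -0.065, 1.46, 0.022, 1.35, -0.088], TCP at [0.272, -0.563, 0.231] pointing down, gripper open.
Joint ranges: [-2.6, 2.6], [-0.5, 2.12], [-1.47, 1.34], [0.16, 2.42], [-1.27, 4.41], [0.06, 2.06], [-2.6, 2.6]. Speed limits (rad/s): [2.22, 2.22, 2.79, 2.79, 3.14, 3.14, 3.14].

## Interface

Orientations are given as a unit quaternion [x, y, z, w].
In Python, from workcell import monitor, viewer, manip gives the robot as it stands. The module is installed in compiled form; this text tells all that it offers.
- The arm moves only by the tool send_rows, never from a script. Its arguments are lists of equal length, an entry for each row: "grip": the closure in counts, from 0 (fully open) to 255 (shut); "offset": the shift along the tool's x, y, z in mm, a list of three; "twist": the turn about the tool's x in degrees. In form: {"grip": [grip, ...], "offset": [[tx, ty, tz], ...], "twist": [twist, ...]}. A call has exactly 5 rows; each row is the pose to reach, as a shift and turn from the pose commanded when the call began, along the tool's axes at that moment; what a row does not reach only later rows make up. A row lasts 1/12 s, in which the tool goes at most 41.7 mm and 7.16 degrees, less where a joint would pass 70% of its speed; a pose out of reach is approached as far as the arm can. A call with a gripper value outside its range is refused whole. The fingers move at their own pace and stop on an object; "newtons" is the grip in N (left out, the last holds). Time passes only in rows, so rows that repeat a pose let the fingers close, or fill a call up. It gives the time, the measured TCP pose, the force and the opening at its end, in the units of the state.
- monitor.get_obs(): the state, without advancing time (a new reading comes with each control period).
- viewer.camera(name): name is "scene" or "side" or "wrist"; returns (picture, depth): 384x512x3 uint8, blue, green, red; 384x512 float32, m along the optical axis (not along the pixel's ray), 0 where there is no reading.
- viewer.camera_model(name): a dict with "camera_matrix" (3x3 intrinsics, pixels), "R" (3x3) and "t" (3): a world point X has camera coordinates R X + t; the wrist camera has in their place "mount" (4x4, takes a point from camera to tool coordinates, whose origin is the TCP and whose axes are the tool frame's). Camera axes: x right, y down, z forward; pixel columns grow to the right and rows downward; lengths in m; the calibration is good to about 2 mm. A picture is of the moment at which its call begins: read the wrist's pose just before it. camera_model takes no time and is no camera call.
- manip.hand_in(): hands the job in, once; it reports no verdict.
Trained networks look in the newest picture that a camera, given by its name, has taken for a name from the list of things; names that differ only in an ending like _2 or _b are one class to them, and where a whole thing is asked for, a point or a joint stands for the part that bears it (a point fixed in the world has none). Each returns a list of dicts, best first, with "score" (0 to 1); they miss things now and then, are a little off and sometimes report something else, mostly with a low value. They report only what shows in the picture. A call takes as long as a camera call.
- viewer.recognise(target, camera): "box" ([left, top, width, height] in pixels, round what is visible of it).
- viewer.regions_of(target, camera): "region" (384x512 bool, what is visible of it) and "box" ([left, top, width, height] in pixels, round what is visible of it).
- viewer.spot_point(target, camera): "position" ([column, row] in pixels: a listed point, or the origin of a listed thing).
The state is a dict: "clock": time; "joint_pos": joint angles; "joint_velocities": joint speeds; "tau": joint torques, N m; "position": TCP position; "ee_rot": TCP orientation; "ft_force": force on the tool from outside, world axes, zero at the start; "torque": the same for the moment, N m; "grip_width": opening from 0.0 (shut) to 1.0 (fully open).
Only numpy, scipy, OpenCV 4.12 (cv2) and the standard library are available. Lean on these libraries where they do the work, as an engineer would, in place of code of your own. Each camera call takes 0.05 s, during which the arm holds its last target.

## Task

Press the round button on top of the small steel case so that its tray springs out, lay the loose reed block flat in the tray without dropping it, then push the tray gently home by its wooden front until the catch clicks, so that it stays shut when you let go. Never lean on the case, the button or the tray with more than 18 N, and leave the other things on the bench where they are.

Things in the scene. Friction and masses are not known exactly. Their poses are not given: they have to be found in the camera images.
- case: Grey painted steel case, fixed to the bench, 170 mm deep (its x) by 176 mm wide (its y) by 62 mm high. Origin: centre of its underside. Its x axis points from the open front face to the back; the front face is at x = -85 mm and faces roughly towards the robot. The tray slides in and out of the front along x.
- release_top (a point): Centre of the top of the round steel push button (26 mm diameter) on the roof of the case, 30 mm on the front side (-x) of the roof's centre; 74 mm above the bench when up. It travels 8 mm straight down against a spring: 1 N to start it, 3 to 4 N half-way, 6 N at the bottom. Somewhere 3 to 6 mm down it frees the catch and the tray springs out 110 mm by itself in about a second.
- release (a joint): How far the button is pressed, m: 0 up, 0.008 fully down.
- tray_front (a point): Centre of the outer face of the tray's wooden front, a plain upright board 156 mm wide, 48 mm high (7 to 55 mm above the bench) and 28 mm thick. At rest shut it stands 20 mm proud of the front of the case. Same axes as the case. A good place to push it towards +x of the case.
- tray_floor (a point): Centre of the floor of the tray (upper side, 12 mm above the bench). Inside, the tray is 102 mm along x and 140 mm along y; its side and rear walls stand 20 mm above the floor, 5 mm thick. With the tray out the whole floor lies in front of the case, open from above. Same axes as the case.
- tray (a joint): Tray travel out, m: 0 shut, at rest on the catch; 0.110 fully out. A spring drives it out (4 N out, 7 N in). To shut, push deeper than 0: the push rises to 10 N, slackens, then the catch clicks 1 to 16 mm beyond 0 (unseen, differs each time), and about 1 to 2 mm later a hard stop is felt. Let go after the click it returns to 0 and stays; without the click it springs out.
- reed_centre (a point): Centre of the loose reed block, a wooden block faced with two metal plates: 64 mm long (its x), 26 mm wide (its y), 28 mm high (its z, up), about 90 g. It lies flat on the bench, beside the case.
- reed_block: The same reed block, origin at the centre of its underside.
- glue_jar: Amber glass jar with a metal cap, 54 mm diameter, 60 mm high, standing on the bench; origin at the centre of its underside. Leave it.
- screwdriver: Screwdriver with a wooden handle lying on the bench to the left. Leave it.
- screw_dish: Small steel bowl, 80 mm across, 30 mm high, standing on the bench to the right. Leave it.

How it is judged:
By the outcome, as a careful person would: the job done as asked, in the order asked, and still so for the second after the job is handed in, with the robot touching nothing.
It also fails if it takes over 72 s, if anything falls off the work surface, if the arm or the gripper's body presses on something with over 40 N, if the wrist force passes 120 N, or if a joint passes its speed limit or range.

## Working session

There is one attempt and no reset: what is moved stays moved. The work goes in short steps, Python scripts to look and compute and a tool call to move; the robot and the scene stay as the last step left them, time stands still between calls to the robot, and variables do not carry over. Pictures are saved under pics/ and viewed, and the job is handed in when it is done.

Besides the shell and the picture viewer there is one more tool, called by a JSON object that holds its "api" and its "payload". send_rows: Moves the arm, as the interface text tells. Its arguments: {"type":"object","properties":{"grip":{"type":"array","items":{"type":"number"}},"offset":{"type":"array","items":{"type":"array","items":{"type":"number"}}},"twist":{"type":"array","items":{"type":"number"}},"newtons":{"type":"number"}},"required":["grip","offset","twist"]}

```bash
ls; mkdir -p pics; cat > h.py <<'E'
import numpy as np, cv2
from workcell import monitor, viewer, manip
from scipy.spatial.transform import Rotation as Rot
def cam(name):
    o=monitor.get_obs(); im,d=viewer.camera(name); m=viewer.camera_model(name)
    K=np.array(m["camera_matrix"])
    if "mount" in m:
        T=np.eye(4);T[:3,:3]=Rot.from_quat(o["ee_rot"]).as_matrix();T[:3,3]=o["position"]
        C=T@np.array(m["mount"])
    else:
        R=np.array(m["R"]);C=np.eye(4);C[:3,:3]=R.T;C[:3,3]=-R.T@np.array(m["t"])
    return im,d,K,C
def ray(uv,K,C):
    d=C[:3,:3]@np.linalg.inv(K)@np.array([uv[0],uv[1],1.]);return C[:3,3],d
def atz(uv,K,C,z):
    o,d=ray(uv,K,C);return o+d*(z-o[2])/d[2]
def proj(X,K,C):
    p=C[:3,:3].T@(np.asarray(X)-C[:3,3]);q=K@p;return q[:2]/q[2]
def cloud(d,K,C):
    v,u=np.mgrid[:d.shape[0],:d.shape[1]]
    p=np.stack([u,v,np.ones_like(u)],-1)@np.linalg.inv(K).T*d[...,None]
    return p@C[:3,:3].T+C[:3,3]
E
python3 - <<'E'
from h import *
o=monitor.get_obs();print(o["clock"],o["position"],o["ee_rot"],o["ft_force"],o["grip_width"],manip.tcp_to_grasp)
print(Rot.from_quat(o["ee_rot"]).as_matrix().round(3))
for n in ["scene","side"]:
    im,d,K,C=cam(n);cv2.imwrite(f"pics/{n}0.png",im);print(n,C[:3,3].round(3))
    P=cloud(d,K,C)
    for t in ["release_top","tray_front","reed_centre","reed_block","case"]:
        for r in viewer.spot_point(t,n)[:2]:
            u,v=r["position"];print(t,round(r["score"],2),np.round(r["position"],1),P[int(v),int(u)].round(3))
    for t in ["glue_jar","screw_dish","screwdriver","reed_block"]:
        for r in viewer.recognise(t,n)[:1]: 
            b=r["box"];u,v=b[0]+b[2]/2,b[1]+b[3]/2
            print(t,round(r["score"],2),np.round(b),P[int(v),int(u)].round(3))
print(monitor.get_obs()["clock"])
E
```

```text
pics
0.0 [ 0.27212686 -0.56222956  0.23052068] [-0.68909673 -0.1585222   0.68934038 -0.15756347] [-0.77087638  0.20776426 -0.21543296] 0.9974678315684219 0.0187
[[-0.001  0.436 -0.9  ]
 [ 0.001 -0.9   -0.436]
 [-1.    -0.001  0.   ]]
scene [1.532 0.646 1.024]
release_top 0.56 [225.4 202.6] [ 0.658 -0.038  0.072]
tray_front 0.64 [231.5 193.2] [ 0.592 -0.062  0.054]
reed_centre 0.75 [332.1 216.2] [0.473 0.266 0.028]
reed_block 0.53 [332.6 219.2] [0.487 0.273 0.029]
reed_block 0.39 [202.7 169.5] [ 0.505 -0.262  0.019]
case 0.58 [223.2 222.2] [0.734 0.011 0.066]
glue_jar 0.47 [196. 154.  19.  19.] [ 0.499 -0.25   0.049]
screw_dish 0.73 [134. 166.  18.  15.] [ 0.645 -0.441  0.01 ]
screwdriver 0.82 [340. 267.  64.  14.] [0.625 0.467 0.022]
reed_block 0.66 [330. 209.   6.  18.] [0.476 0.271 0.028]
side [0.524 1.121 1.222]
release_top 0.53 [209.2 178.1] [ 0.666 -0.052  0.068]
tray_front 0.57 [234.4 182.7] [ 0.581 -0.037  0.064]
reed_centre 0.71 [263.6 152.5] [ 0.478 -0.243  0.016]
reed_centre 0.63 [217.5 126.1] [ 0.657 -0.394  0.021]
case 0.6 [203.9 195. ] [0.682 0.025 0.066]
glue_jar 0.62 [194. 305.  53.  49.] [0.612 0.48  0.02 ]
screw_dish 0.74 [210. 116.  19.  13.] [ 0.651 -0.431  0.012]
screwdriver 0.95 [198. 301.  49.  53.] [0.604 0.474 0.021]
1.0
```

```bash
python3 - <<'E'
import cv2
for n in ["scene","side"]:
    im=cv2.imread(f"pics/{n}0.png");im=im[90:360,110:460];cv2.imwrite(f"pics/{n}0c.png",cv2.resize(im,None,fx=2.2,fy=2.2,interpolation=cv2.INTER_CUBIC))
E
```

```text
(no output)
```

View pics/scene0c.png

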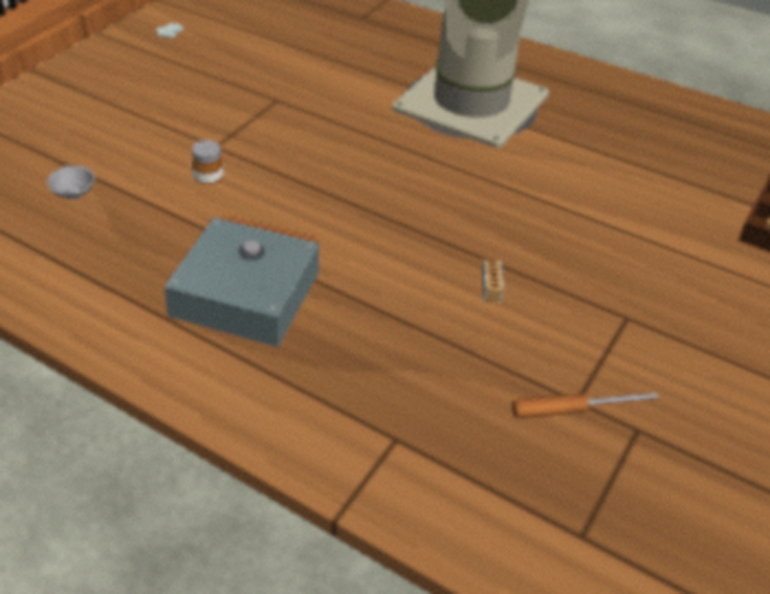

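View pics/side0c.png

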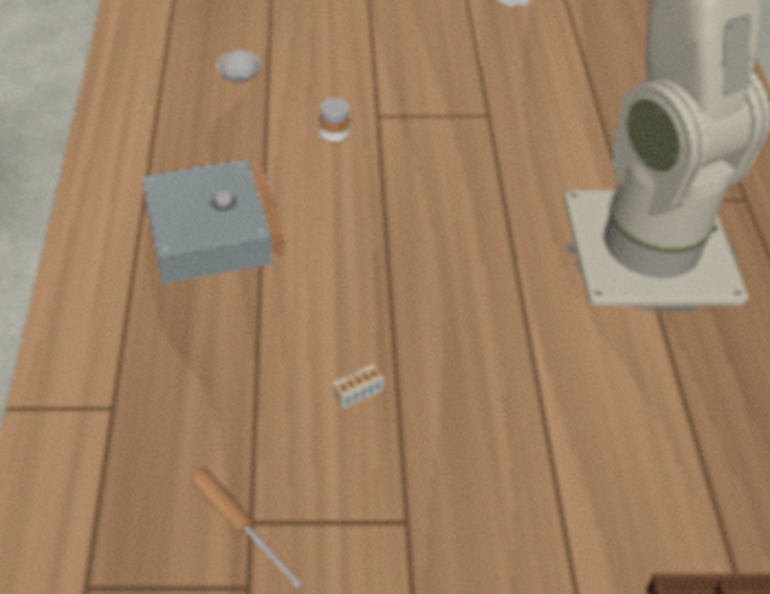

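Scene picture shows the case with its button at crop (252,248), the reed block at (493,280), the jar at (207,160), and the dish and screwdriver clear of the work. The side view agrees (button (223,200), reed (358,385)). Next I'll get metric poses from depth.

```bash
python3 - <<'E'
from h import *
for n in ["scene","side"]:
    im,d,K,C=cam(n);P=cloud(d,K,C);z=P[...,2]
    # case roof
    near=(abs(P[...,0]-0.69)<.2)&(abs(P[...,1]+0.02)<.2)&(d>0)
    roof=near&(z>.056)&(z<.068)&(im[...,0]>im[...,2].astype(int)-5)
    q=P[roof][:,:2]; 
    r=cv2.minAreaRect((q*1000).astype(np.float32));print(n,"roof",roof.sum(),np.median(z[roof]),r)
    b=near&(z>.0695);print("btn",b.sum(),P[b].mean(0).round(4))
    reed=(abs(P[...,0]-0.475)<.08)&(abs(P[...,1]-0.268)<.08)&(z>.020)&(z<.036)
    q=P[reed][:,:2];r=cv2.minAreaRect((q*1000).astype(np.float32));print("reed",reed.sum(),np.median(z[reed]),P[reed].mean(0).round(4),r)
    print(viewer.spot_point("release_top",n)[0]["position"])
E
```

```text
scene roof 1866 0.061674165515192 ((690.2633056640625, -33.25529479980469), (174.92832946777344, 175.50973510742188), 13.763437271118164)
btn 36 [ 0.6622 -0.0391  0.0735]
reed 116 0.027118306678502346 [0.4668 0.2692 0.027 ] ((464.1520080566406, 267.7969970703125), (67.29531860351562, 26.740589141845703), 28.671907424926758)
[223.8, 201.8]
side roof 1734 0.06272771017087486 ((687.25830078125, -30.62700653076172), (165.121337890625, 182.57765197753906), 13.488790512084961)
btn 48 [ 0.6618 -0.0421  0.0736]
reed 194 0.02841213582822122 [0.4596 0.2705 0.0281] ((458.8332214355469, 269.73785400390625), (64.52970886230469, 30.733383178710938), 28.087980270385742)
[208.8, 176.6]
```

```bash
cat >> h.py <<'E'
def go(X,jaw_yaw=None):
    o=monitor.get_obs();R=Rot.from_quat(o["ee_rot"]).as_matrix()
    off=R.T@(np.asarray(X)-o["position"])*1000
    y=np.degrees(np.arctan2(R[1,1],R[0,1]))
    print("t",round(o["clock"],2),"pos",o["position"].round(4),"jawyaw",y.round(1),"F",o["ft_force"].round(1),"w",round(o["grip_width"],3))
    print("offset",off.round(1), "" if jaw_yaw is None else "twist %.1f"%(-(((jaw_yaw-y)+90)%180-90)))
E
python3 - <<'E'
from h import *
go([0.661,-0.040,0.23]); go([0.661,-0.040,0.09])
E
```

```text
t 1.2 pos [ 0.2723 -0.5626  0.2313] jawyaw -64.2 F [-0.9 -0.4  0.6] w 0.997
offset [   1.3 -301.  -577.5] 
t 1.2 pos [ 0.2723 -0.5626  0.2313] jawyaw -64.2 F [-0.9 -0.4  0.6] w 0.997
offset [ 141.3 -301.  -577.5]
```

{"api": "send_rows", "payload": {"grip": [255,255,255,255,255], "offset": [[0,-301,-577],[0,-301,-577],[0,-301,-577],[0,-301,-577],[0,-301,-577]], "twist": [0,0,0,0,0], "newtons": 40}}

```text
clock: 1.62
position: [0.3974, -0.3937, 0.2315]
ee_rot: [0.689, 0.158, -0.689, 0.158]
ft_force: [1.2, -1.0, -0.3]
grip_width: 0.301
```

```bash
python3 - <<'E'
from h import *
go([0.661,-0.040,0.20])
E
```

```text
t 1.62 pos [ 0.3974 -0.3937  0.2315] jawyaw -64.2 F [ 1.2 -1.  -0.3] w 0.301
offset [  31.4 -203.6 -391.3]
```

{"api": "send_rows", "payload": {"grip": [255,255,255,255,255], "offset": [[0,-203,-391],[0,-203,-391],[0,-203,-391],[0,-203,-391],[0,-203,-391]], "twist": [0,0,0,0,0]}}

```text
clock: 2.03
position: [0.5221, -0.2267, 0.2317]
ee_rot: [0.689, 0.158, -0.689, 0.158]
ft_force: [0.0, -0.6, 0.2]
grip_width: -0.004
```

```bash
python3 - <<'E'
from h import *
go([0.661,-0.040,0.15])
E
```

```text
t 2.03 pos [ 0.5221 -0.2267  0.2317] jawyaw -64.2 F [ 0.  -0.6  0.2] w -0.004
offset [  81.6 -107.6 -206.3]
```

{"api": "send_rows", "payload": {"grip": [255,255,255,255,255], "offset": [[30,-107,-206],[30,-107,-206],[30,-107,-206],[30,-107,-206],[30,-107,-206]], "twist": [0,0,0,0,0]}}

```text
clock: 2.45
position: [0.6457, -0.0612, 0.2045]
ee_rot: [0.689, 0.158, -0.689, 0.158]
ft_force: [1.5, -0.9, 0.3]
grip_width: -0.001
```

```bash
python3 - <<'E'
from h import *
im,d,K,C=cam("wrist");cv2.imwrite("pics/w1.png",im)
print(proj([0.661,-0.04,0.074],K,C))
P=cloud(d,K,C);z=P[...,2];print((d>0).mean())
for r in viewer.spot_point("release_top","wrist"):
    u,v=r["position"];print(r["score"],(u,v),P[int(v),int(u)],atz((u,v),K,C,.074))
b=(z>.0695)&(z<.078)&(abs(P[...,0]-.66)<.03)&(abs(P[...,1]+.04)<.03);print("btn",b.sum(),P[b].mean(0).round(4))
go([0.661,-0.040,0.09])
E
```

```text
[238.9016246  157.41372517]
0.9959259033203125
0.67 (241.7, 157.9) [ 0.66234944 -0.04153641  0.07488982] [ 0.66170885 -0.04250942  0.074     ]
btn 590 [ 0.6606 -0.0419  0.0742]
t 2.55 pos [ 0.6465 -0.0541  0.2029] jawyaw -63.6 F [-1.1  0.1 -0. ] w 0.001
offset [113.   -5.6 -19.1]
```

View pics/w1.png

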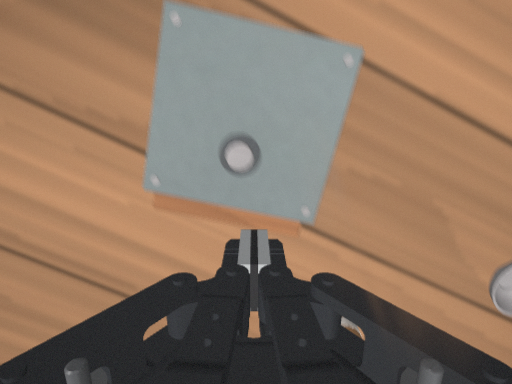

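The wrist picture shows the button at (240,155), the case square to the jaws within about 12°, and the wooden front at the lower edge. It matches the prediction.

{"api": "send_rows", "payload": {"grip": [255,255,255,255,255], "offset": [[60,-4,-19],[110,-4,-19],[110,-4,-19],[110,-4,-19],[110,-4,-19]], "twist": [0,0,0,0,0]}}

```text
clock: 2.97
position: [0.6593, -0.051, 0.0939]
ee_rot: [-0.688, -0.158, 0.69, -0.158]
ft_force: [-0.2, -0.4, 0.8]
grip_width: 0.004
```

```bash
python3 - <<'E'
from h import *
go([0.661,-0.0415,0.074])
E
```

```text
t 2.97 pos [ 0.6593 -0.051   0.0939] jawyaw -64.2 F [-0.2 -0.4  0.8] w 0.004
offset [19.9 -7.7 -5.7]
```

{"api": "send_rows", "payload": {"grip": [255,255,255,255,255], "offset": [[5,-8,-6],[12,-8,-6],[16,-8,-6],[16,-8,-6],[16,-8,-6]], "twist": [0,0,0,0,0]}}

```text
clock: 3.38
position: [0.6622, -0.0414, 0.0791]
ee_rot: [0.689, 0.158, -0.689, 0.158]
ft_force: [-0.6, 1.0, 0.4]
grip_width: -0.003
```

```bash
python3 - <<'E'
from h import *
go([0.661,-0.0415,0.074])
E
```

```text
t 3.38 pos [ 0.6622 -0.0414  0.0791] jawyaw -64.2 F [-0.6  1.   0.4] w -0.003
offset [ 5.1 -0.4  1.1]
```

{"api": "send_rows", "payload": {"grip": [255,255,255,255,255], "offset": [[3,0,1],[5,0,1],[7,0,1],[9,0,1],[9,0,1]], "twist": [0,0,0,0,0]}}

```text
clock: 3.8
position: [0.661, -0.0419, 0.0693]
ee_rot: [-0.689, -0.158, 0.689, -0.158]
ft_force: [-0.8, -1.8, 4.2]
grip_width: 0.001
```

{"api": "send_rows", "payload": {"grip": [255,255,255,255,255], "offset": [[1,0,0],[2,0,0],[2,0,0],[2.5,0,0],[2.5,0,0]], "twist": [0,0,0,0,0]}}

```text
clock: 4.22
position: [0.6611, -0.0419, 0.0672]
ee_rot: [-0.689, -0.158, 0.689, -0.158]
ft_force: [-1.8, -1.5, 3.9]
grip_width: 0.001
```

```bash
python3 - <<'E'
from h import *
im,d,K,C=cam("scene");cv2.imwrite("pics/s2.png",cv2.resize(im[120:280,150:400],None,fx=3,fy=3))
go([0.661,-0.0415,0.2])
E
```

```text
t 4.27 pos [ 0.6611 -0.0418  0.0672] jawyaw -64.2 F [-2.5 -1.7  4. ] w 0.002
offset [-132.8   -0.3   -0. ]
```

View pics/s2.png

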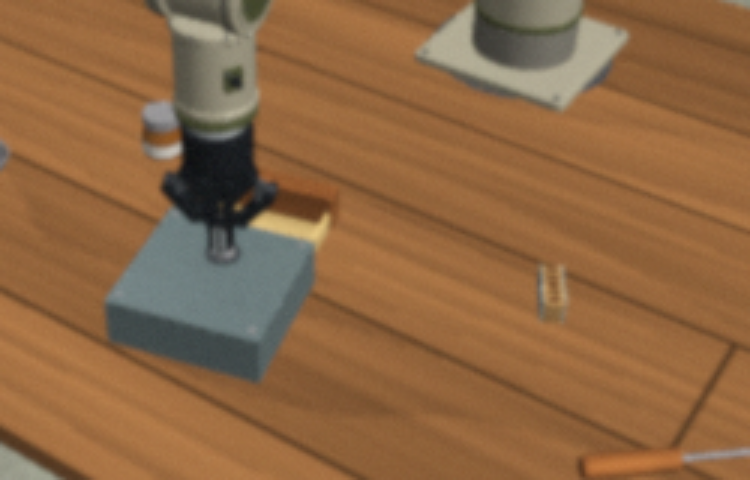

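The tray is out or on its way: the wooden front shows at (300,200) with the pale tray wall behind it. I'll lift off and go to the reed.

{"api": "send_rows", "payload": {"grip": [255,255,255,150,100], "offset": [[-30,0,0],[-70,0,0],[-110,0,0],[-140,0,0],[-140,0,0]], "twist": [0,0,0,0,0]}}

```text
clock: 4.68
position: [0.6641, -0.0406, 0.2147]
ee_rot: [0.693, 0.157, -0.685, 0.159]
ft_force: [0.6, -0.5, 0.7]
grip_width: 0.273
```

```bash
python3 - <<'E'
from h import *
go([0.462,0.269,0.2],118.4)
im,d,K,C=cam("scene");cv2.imwrite("pics/s3.png",cv2.resize(im[120:280,150:400],None,fx=3,fy=3))
for r in viewer.spot_point("tray_floor","scene")+viewer.spot_point("tray_front","scene"): print(r["score"],r["position"],atz(r["position"],K,C,.012))
E
```

```text
t 4.68 pos [ 0.6641 -0.0406  0.2147] jawyaw -64.1 F [ 0.6 -0.5  0.7] w 0.273
offset [  12.6 -366.8   47. ] twist -2.5
0.57 [234.3, 195.8] [ 0.55724083 -0.07368963  0.012     ]
0.62 [245.3, 178.1] [ 0.45011758 -0.10016738  0.012     ]
0.18 [335.1, 218.3] [0.46021173 0.27357892 0.012     ]
```

View pics/s3.png

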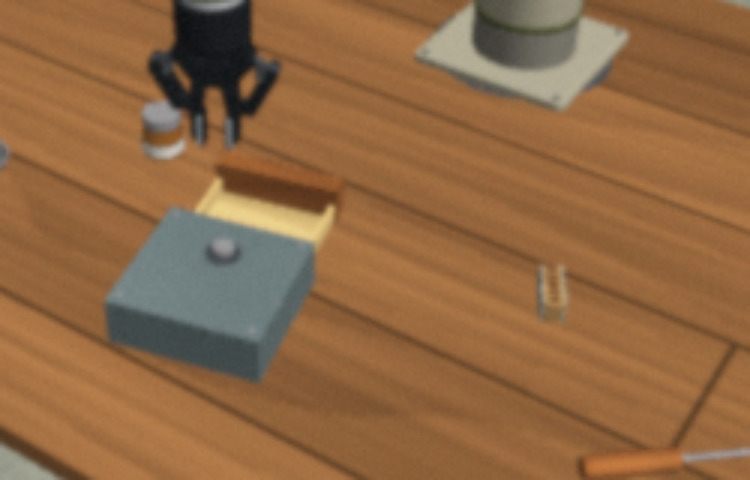

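The tray is fully out and open from above, floor at about (265,215). Moving over the reed.

{"api": "send_rows", "payload": {"grip": [60,60,60,60,60], "offset": [[5,-367,67],[5,-367,67],[5,-367,67],[5,-367,67],[5,-367,67]], "twist": [-2.5,-2.5,-2.5,-2.5,-2.5]}}

```text
clock: 5.25
position: [0.5359, 0.1278, 0.2024]
ee_rot: [-0.685, -0.173, 0.687, -0.173]
ft_force: [0.7, 0.4, 0.6]
grip_width: 0.766
```

```bash
python3 - <<'E'
from h import *
go([0.444,0.26,0.2],118.4)
E
```

```text
t 5.25 pos [0.5359 0.1278 0.2024] jawyaw -61.7 F [0.7 0.4 0.6] w 0.766
offset [   2.6 -160.    18.2] twist -0.1
```

{"api": "send_rows", "payload": {"grip": [60,60,60,60,60], "offset": [[2,-160,18],[2,-160,18],[2,-160,18],[2,-160,18],[2,-160,18]], "twist": [0,0,0,0,0]}}

```text
clock: 5.67
position: [0.4406, 0.2655, 0.2012]
ee_rot: [-0.684, -0.177, 0.686, -0.176]
ft_force: [-0.3, 0.3, -0.8]
grip_width: 0.769
```

```bash
python3 - <<'E'
from h import *
go([0.444,0.26,0.2],118.4)
import time
viewer.camera("wrist");viewer.camera("wrist")
im,d,K,C=cam("wrist");cv2.imwrite("pics/w2.png",im);P=cloud(d,K,C);z=P[...,2]
reed=(abs(P[...,0]-0.46)<.06)&(abs(P[...,1]-0.268)<.06)&(z>.022)&(z<.036)
q=P[reed][:,:2];r=cv2.minAreaRect((q*1000).astype(np.float32));print("reed",reed.sum(),np.median(z[reed]),P[reed].mean(0).round(4),r)
for r in viewer.spot_point("reed_centre","wrist"): print(r["score"],r["position"],atz(r["position"],K,C,.014))
for r in viewer.regions_of("reed_block","wrist")[:1]:
    ys,xs=np.nonzero(r["region"]);m=z[ys,xs]>.02;print(r["score"],cv2.minAreaRect((P[ys[m],xs[m],:2]*1000).astype(np.float32)))
go([0.462,0.269,0.03],118.4)
E
```

```text
t 5.67 pos [0.4406 0.2655 0.2012] jawyaw -61.1 F [-0.3  0.3 -0.8] w 0.769
offset [ 1.2  6.5 -0.3] twist 0.5
reed 1493 0.028434368413505773 [0.464  0.2681 0.0284] ((462.9087829589844, 267.3880310058594), (64.58648681640625, 26.492069244384766), 27.718292236328125)
0.82 [254.4, 152.2] [0.46158504 0.26661127 0.014     ]
0.83 ((472.6730651855469, 272.514404296875), (86.63664245605469, 26.484346389770508), 27.738744735717773)
t 5.92 pos [0.4469 0.2575 0.2014] jawyaw -61.8 F [-0.1  0.3  0.2] w 0.764
offset [171.3  -3.1 -19. ] twist -0.2
```

View pics/w2.png

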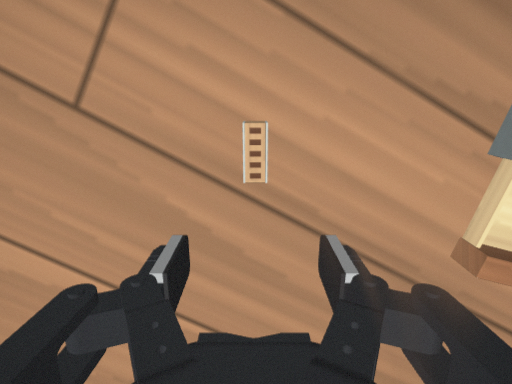

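The reed sits at (255,152) in the wrist picture, parallel to the pads, and the tray corner shows at the right. Descending.

```bash
python3 - <<'E'
from h import *
go([0.463,0.2674,0.05],117.7)
E
```

```text
t 5.92 pos [0.4469 0.2575 0.2014] jawyaw -61.8 F [-0.1  0.3  0.2] w 0.764
offset [151.3  -1.2 -19.1] twist 0.5
```

{"api": "send_rows", "payload": {"grip": [60,60,60,60,60], "offset": [[40,-1,-19],[80,-1,-19],[120,-1,-19],[150,-1,-19],[150,-1,-19]], "twist": [0,0,0,0,0]}}

```text
clock: 6.33
position: [0.4598, 0.2651, 0.046]
ee_rot: [-0.682, -0.171, 0.689, -0.173]
ft_force: [-0.6, -0.8, 0.2]
grip_width: 0.766
```

```bash
python3 - <<'E'
from h import *
go([0.463,0.2674,0.005],117.7)
E
```

```text
t 6.33 pos [0.4598 0.2651 0.046 ] jawyaw -61.8 F [-0.6 -0.8  0.2] w 0.766
offset [40.9 -0.5 -4.3] twist 0.5
```

{"api": "send_rows", "payload": {"grip": [60,60,60,60,60], "offset": [[15,0,-1],[30,0,-1],[40,0,-1],[43,0,-1],[43,0,-1]], "twist": [0,0,0,0,0]}}

```text
clock: 6.75
position: [0.4639, 0.2689, 0.0096]
ee_rot: [-0.686, -0.173, 0.686, -0.173]
ft_force: [-0.3, -0.3, 0.2]
grip_width: 0.76
```

```bash
python3 - <<'E'
from h import *
go([0.463,0.2674,0.005],117.7)
im,d,K,C=cam("wrist");cv2.imwrite("pics/w3.png",im);print(proj([.463,.2674,.028],K,C))
E
```

```text
t 6.75 pos [0.4639 0.2689 0.0096] jawyaw -61.7 F [-0.3 -0.3  0.2] w 0.76
offset [4.6 0.9 1.5] twist 0.6
[253.58421196 267.00348615]
```

View pics/w3.png

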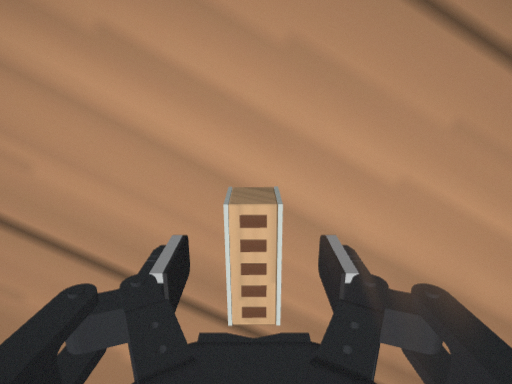

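The reed is between the pads, its centre at (253,267), well aligned. Closing.

{"api": "send_rows", "payload": {"grip": [60,255,255,255,255], "offset": [[2,0,1],[2,0,1],[2,0,1],[2,0,1],[2,0,1]], "twist": [0,0,0,0,0], "newtons": 40}}

```text
clock: 7.22
position: [0.463, 0.269, 0.0078]
ee_rot: [0.686, 0.173, -0.685, 0.173]
ft_force: [0.1, -0.9, 5.7]
grip_width: 0.293
```

{"api": "send_rows", "payload": {"grip": [255,255,255,255,255], "offset": [[0,0,0],[0,0,0],[-10,0,0],[-30,0,0],[-60,0,0]], "twist": [0,0,0,0,0]}}

```text
clock: 7.63
position: [0.461, 0.2679, 0.0664]
ee_rot: [-0.684, -0.173, 0.687, -0.173]
ft_force: [0.2, -0.4, 0.4]
grip_width: 0.296
```

```bash
python3 - <<'E'
from h import *
im,d,K,C=cam("wrist");cv2.imwrite("pics/w4.png",im)
go([0.5568,-0.0645,0.2],103.6)
E
```

```text
t 7.68 pos [0.4642 0.2703 0.0734] jawyaw -61.6 F [3.3 2.8 4.7] w 0.291
offset [-127.   338.6   77. ] twist 14.8
```

View pics/w4.png

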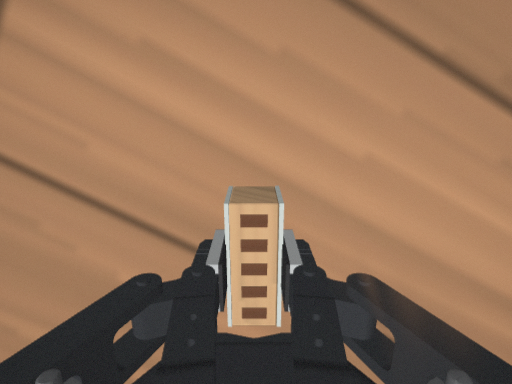

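The reed is held squarely, centred at (253,265). Lifting and moving toward the tray.

{"api": "send_rows", "payload": {"grip": [255,255,255,255,255], "offset": [[-40,0,0],[-80,20,0],[-100,60,10],[-120,90,30],[-120,120,50]], "twist": [0,0,5,10,15]}}

```text
clock: 8.1
position: [0.4772, 0.1397, 0.1914]
ee_rot: [0.705, 0.082, -0.7, 0.081]
ft_force: [1.1, 0.5, -1.3]
grip_width: 0.296
```

```bash
python3 - <<'E'
from h import *
go([0.5,-0.078,0.2],103.6)
E
```

```text
t 8.1 pos [0.4772 0.1397 0.1914] jawyaw -76.8 F [ 1.1  0.5 -1.3] w 0.296
offset [ -8.9 217.2  27.4] twist -0.4
```

{"api": "send_rows", "payload": {"grip": [255,255,255,255,255], "offset": [[-8,30,5],[-8,70,10],[-8,120,20],[-8,160,27],[-8,190,27]], "twist": [0,0,0,0,0]}}

```text
clock: 8.52
position: [0.4922, -0.0542, 0.196]
ee_rot: [0.703, 0.082, -0.702, 0.082]
ft_force: [1.3, 0.1, -0.7]
grip_width: 0.29
```

{"api": "send_rows", "payload": {"grip": [255,255,255,255,255], "offset": [[0,20,0],[0,25,0],[0,25,0],[0,25,0],[0,25,0]], "twist": [0,0,0,0,0]}}

```text
clock: 8.93
position: [0.4988, -0.0741, 0.1955]
ee_rot: [0.702, 0.083, -0.702, 0.083]
ft_force: [-0.2, 0.6, -1.6]
grip_width: 0.293
```

```bash
python3 - <<'E'
from h import *
im,d,K,C=cam("wrist");cv2.imwrite("pics/w5.png",im);P=cloud(d,K,C);z=P[...,2]
c=np.array([.689,-.0325]);a=np.radians(13.6);A=np.array([[np.cos(a),np.sin(a)],[-np.sin(a),np.cos(a)]])
for n,x,y in [("floor",-.136,0),("front",-.215,0),("fr",-.215,.078),("fl",-.215,-.078)]:
    w=c+A.T@[x,y];print(n,w.round(4),proj([*w,.012 if n=="floor" else .055],K,C).round(1))
# local coords of floor, front top
L=(P[...,:2]-c)@A.T
f=(z>.006)&(z<.018)&(L[...,0]>-.25)&(L[...,0]<-.08)&(abs(L[...,1])<.1)
t=(z>.049)&(z<.058)&(L[...,0]<-.12)&(L[...,0]>-.26)&(abs(L[...,1])<.1)
r=(z>.056)&(z<.07)&(L[...,0]>-.12)&(abs(L[...,1])<.12)
for n,m in [("floor",f),("fronttop",t),("roof",r)]:
    q=L[m]; print(n,m.sum(),np.median(z[m]),np.percentile(q,[1,50,99],axis=0).round(4).tolist(),cv2.minAreaRect((P[m][:,:2]*1000).astype(np.float32)))
go([0.5568,-0.0645,0.2],103.6)
E
```

```text
floor [ 0.5568 -0.0645] [256.7 115. ]
front [ 0.48   -0.0831] [257.1 198.9]
fr [ 0.4617 -0.0072] [178.5 199.2]
fl [ 0.4984 -0.1589] [335.7 198.7]
floor 13763 0.012429562807315608 [[-0.1874, -0.0724], [-0.1329, -0.0024], [-0.0855, 0.0673]] ((559.1135864257812, -66.32445526123047), (107.45379638671875, 174.7682342529297), 13.744699478149414)
fronttop 3714 0.05520310661251318 [[-0.2141, -0.0785], [-0.1976, -0.0076], [-0.1874, 0.0736]] ((494.42425537109375, -82.11587524414062), (27.406021118164062, 156.18772888183594), 13.479137420654297)
roof 12101 0.0625049662219011 [[-0.0853, -0.0884], [-0.0639, -0.0022], [-0.0438, 0.0832]] ((626.8923950195312, -50.18559265136719), (42.635379791259766, 175.89688110351562), 13.417372703552246)
t 8.98 pos [ 0.4988 -0.0742  0.1955] jawyaw -76.5 F [-0.4 -0.7 -0.5] w 0.297
offset [ -4.5   4.  -58.6] twist -0.1
```

View pics/w5.png

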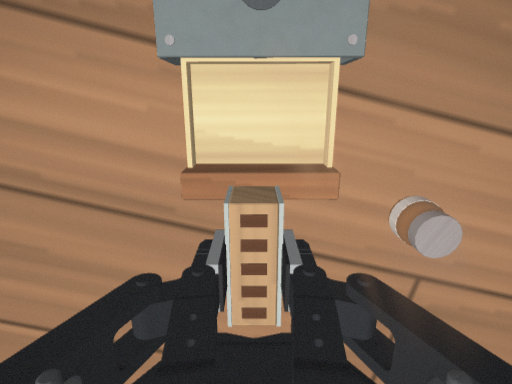

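The tray is centred about (258,112) in the wrist view and matches the predicted pose within 2.5 mm. The jar stands clear at the right.

{"api": "send_rows", "payload": {"grip": [255,255,255,255,255], "offset": [[0,6,-20],[0,6,-40],[10,6,-59],[30,6,-59],[50,6,-59]], "twist": [0,0,0,0,0]}}

```text
clock: 9.4
position: [0.5589, -0.0661, 0.1452]
ee_rot: [0.703, 0.083, -0.702, 0.083]
ft_force: [0.2, -0.9, -1.5]
grip_width: 0.295
```

{"api": "send_rows", "payload": {"grip": [255,255,255,255,255], "offset": [[25,0,0],[45,0,0],[65,0,0],[80,0,0],[90,0,0]], "twist": [0,0,0,0,0]}}

```text
clock: 9.82
position: [0.5568, -0.0668, 0.0537]
ee_rot: [-0.702, -0.083, 0.703, -0.082]
ft_force: [0.0, -0.1, -0.5]
grip_width: 0.301
```

```bash
python3 - <<'E'
from h import *
go([0.5574,-0.067,0.0205],103.6)
E
```

```text
t 9.82 pos [ 0.5568 -0.0668  0.0537] jawyaw -76.6 F [ 0.  -0.1 -0.5] w 0.301
offset [33.2  0.4 -0.6] twist -0.2
```

{"api": "send_rows", "payload": {"grip": [255,255,255,255,255], "offset": [[10,0,0],[18,0,0],[24,0,0],[28,0,0],[28,0,0]], "twist": [0,0,0,0,0]}}

```text
clock: 10.23
position: [0.5575, -0.0681, 0.0268]
ee_rot: [-0.702, -0.082, 0.702, -0.082]
ft_force: [0.3, -0.3, -0.8]
grip_width: 0.292
```

{"api": "send_rows", "payload": {"grip": [255,255,255,255,255], "offset": [[1,0,0],[2,0,0],[3,0,0],[3,0,0],[3,0,0]], "twist": [0,0,0,0,0]}}

```text
clock: 10.65
position: [0.5578, -0.0683, 0.0245]
ee_rot: [0.702, 0.082, -0.702, 0.082]
ft_force: [-0.6, 0.5, -0.5]
grip_width: 0.293
```

{"api": "send_rows", "payload": {"grip": [255,255,255,255,255], "offset": [[1,0,0],[2,0,0],[2,0,0],[2,0,0],[2,0,0]], "twist": [0,0,0,0,0]}}

```text
clock: 11.07
position: [0.5577, -0.0682, 0.0223]
ee_rot: [0.702, 0.082, -0.702, 0.082]
ft_force: [-0.1, -0.5, -1.0]
grip_width: 0.294
```

{"api": "send_rows", "payload": {"grip": [255,255,255,255,255], "offset": [[0.5,0,0],[1,0,0],[1,0,0],[1,0,0],[1,0,0]], "twist": [0,0,0,0,0]}}

```text
clock: 11.48
position: [0.5577, -0.0682, 0.0213]
ee_rot: [0.702, 0.082, -0.702, 0.082]
ft_force: [0.2, 0.3, -1.0]
grip_width: 0.296
```

{"api": "send_rows", "payload": {"grip": [255,255,255,255,255], "offset": [[0.5,0,0],[1,0,0],[1,0,0],[1,0,0],[1,0,0]], "twist": [0,0,0,0,0]}}

```text
clock: 11.9
position: [0.5577, -0.0682, 0.0203]
ee_rot: [0.702, 0.082, -0.702, 0.082]
ft_force: [-0.2, -0.1, -1.3]
grip_width: 0.291
```

{"api": "send_rows", "payload": {"grip": [255,255,255,255,255], "offset": [[0.5,0,0],[1,0,0],[1,0,0],[1,0,0],[1,0,0]], "twist": [0,0,0,0,0]}}

```text
clock: 12.32
position: [0.5578, -0.0682, 0.0198]
ee_rot: [0.702, 0.082, -0.702, 0.082]
ft_force: [-1.8, 0.5, 6.0]
grip_width: 0.296
```

Contact felt at z 0.0198 (6 N). Easing off slightly and releasing.

{"api": "send_rows", "payload": {"grip": [255,160,120,120,120], "offset": [[-0.5,0,0],[-0.5,0,0],[-0.5,0,0],[-0.5,0,0],[-0.5,0,0]], "twist": [0,0,0,0,0]}}

```text
clock: 12.73
position: [0.5576, -0.0683, 0.0197]
ee_rot: [-0.702, -0.082, 0.702, -0.082]
ft_force: [-0.0, -1.0, 0.7]
grip_width: 0.527
```

{"api": "send_rows", "payload": {"grip": [120,120,120,120,120], "offset": [[-10,0,0],[-30,0,0],[-60,0,0],[-100,0,0],[-130,0,0]], "twist": [0,0,0,0,0]}}

```text
clock: 13.15
position: [0.558, -0.068, 0.1533]
ee_rot: [0.703, 0.082, -0.702, 0.082]
ft_force: [1.0, -0.1, -0.5]
grip_width: 0.53
```

```bash
python3 - <<'E'
from h import *
im,d,K,C=cam("wrist");cv2.imwrite("pics/w6.png",im);P=cloud(d,K,C);z=P[...,2]
c=np.array([.6896,-.0349]);a=np.radians(13.6);A=np.array([[np.cos(a),np.sin(a)],[-np.sin(a),np.cos(a)]])
L=(P[...,:2]-c)@A.T
m=(z>.035)&(z<.045)&(abs(L[...,1])<.06)&(L[...,0]<-.09)&(L[...,0]>-.18)
print(m.sum(),np.median(z[m]),z[m].std(),cv2.minAreaRect((L[m]*1000).astype(np.float32)))
w=c+A.T@[-.26,0];go([*w,.15]);go([*w,.035])
E
```

```text
2071 0.04036758433143539 0.0008557901937212322 ((-136.30206298828125, -1.8426170349121094), (64.3375015258789, 26.35600471496582), 0.33640170097351074)
t 13.2 pos [ 0.5609 -0.0681  0.1593] jawyaw -76.7 F [3.4 1.  5.3] w 0.531
offset [  8.1  -1.5 127.2] 
t 13.2 pos [ 0.5609 -0.0681  0.1593] jawyaw -76.7 F [3.4 1.  5.3] w 0.531
offset [123.1  -1.9 128.3]
```

View pics/w6.png

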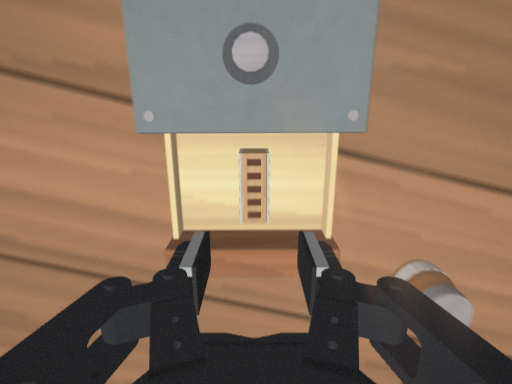

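The reed lies flat at (254,187): top at 40.4 mm, local x −136 mm, within 2 mm of the tray's centre. Next I'll shut the fingers and go down in front of the board.

{"api": "send_rows", "payload": {"grip": [255,255,255,255,255], "offset": [[0,-1,40],[0,-1,80],[0,-1,120],[0,-1,130],[10,-1,130]], "twist": [0,0,0,0,0], "newtons": 60}}

```text
clock: 13.62
position: [0.4297, -0.0986, 0.1418]
ee_rot: [0.703, 0.08, -0.702, 0.082]
ft_force: [1.1, -1.4, 1.1]
grip_width: -0.002
```

```bash
cat >> h.py <<'E'
c=np.array([.6896,-.0349]);a=np.radians(13.6);A=np.array([[np.cos(a),np.sin(a)],[-np.sin(a),np.cos(a)]])
E
python3 - <<'E'
from h import *
w=c+A.T@[-.26,0];go([*w,.02],103.6)
E
```

```text
t 13.62 pos [ 0.4297 -0.0986  0.1418] jawyaw -76.8 F [ 1.1 -1.4  1.1] w -0.002
offset [121.8  -1.2  -7.3] twist -0.4
```

{"api": "send_rows", "payload": {"grip": [255,255,255,255,255], "offset": [[30,-1,0],[65,-1,0],[95,-1,0],[115,-1,0],[120,-1,0]], "twist": [0,0,0,0,0]}}

```text
clock: 14.03
position: [0.4293, -0.0952, 0.0167]
ee_rot: [-0.701, -0.083, 0.704, -0.082]
ft_force: [-1.2, -0.3, -0.6]
grip_width: -0.001
```

```bash
python3 - <<'E'
from h import *
w=c+A.T@[-.231,0];go([*w,.022],103.6)
im,d,K,C=cam("side");cv2.imwrite("pics/d1.png",cv2.resize(im[120:270,150:350],None,fx=3.5,fy=3.5))
E
```

```text
t 14.03 pos [ 0.4293 -0.0952  0.0167] jawyaw -76.6 F [-1.2 -0.3 -0.6] w -0.001
offset [ -5.4   2.4 -36.1] twist -0.2
```

View pics/d1.png

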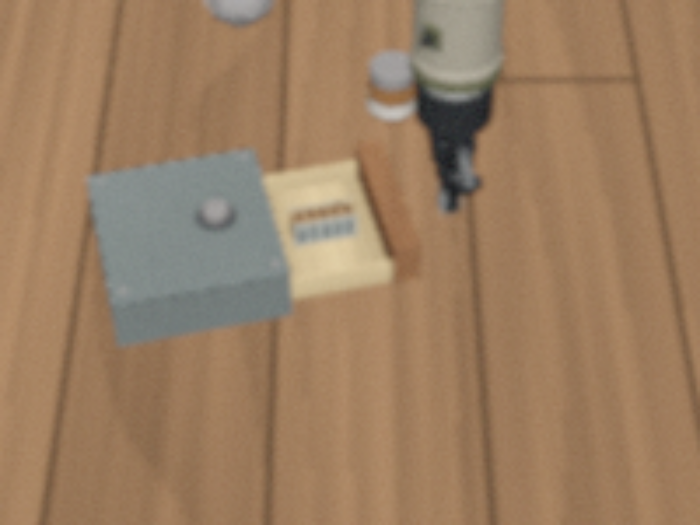

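The side view shows the fingers in front of the board at (450,205) and the reed flat in the tray at (322,222). Approaching the board gently.

{"api": "send_rows", "payload": {"grip": [255,255,255,255,255], "offset": [[-4,2,-10],[-4,2,-20],[-4,2,-27],[-4,2,-31],[-4,2,-31]], "twist": [0,0,0,0,0]}}

```text
clock: 14.5
position: [0.4627, -0.0906, 0.0244]
ee_rot: [0.703, 0.082, -0.702, 0.082]
ft_force: [-0.3, 0.4, 0.2]
grip_width: 0.0
```

{"api": "send_rows", "payload": {"grip": [255,255,255,255,255], "offset": [[0,0,-1],[0,0,-2],[0,0,-3],[0,0,-4],[0,0,-5]], "twist": [0,0,0,0,0]}}

```text
clock: 14.92
position: [0.4661, -0.0899, 0.0238]
ee_rot: [-0.702, -0.082, 0.702, -0.082]
ft_force: [0.4, -0.4, 0.3]
grip_width: -0.002
```

```bash
cat >> h.py <<'E'
def st():
    o=monitor.get_obs();p=(o["position"][:2]-c)@A.T;f=o["ft_force"][:2]@A.T
    print("t %.2f local x %.1f y %.1f z %.1f  Fx %.1f Fy %.1f Fz %.1f"%(o["clock"],*p*1000,o["position"][2]*1000,*f,o["ft_force"][2]))
E
python3 -c "
from h import *
st()"
```

```text
t 14.92 local x -230.1 y -1.0 z 23.8  Fx 0.3 Fy -0.4 Fz 0.3
```

{"api": "send_rows", "payload": {"grip": [255,255,255,255,255], "offset": [[0,0,-1.5],[0,0,-3],[0,0,-4.5],[0,0,-6],[0,0,-8]], "twist": [0,0,0,0,0]}}

```text
clock: 15.33
position: [0.4734, -0.0882, 0.0237]
ee_rot: [-0.702, -0.082, 0.703, -0.082]
ft_force: [-5.3, -0.9, 3.3]
grip_width: 0.001
```

```bash
python3 -c "
from h import *
st()"
```

```text
t 15.33 local x -222.6 y -0.9 z 23.7  Fx -5.4 Fy 0.4 Fz 3.3
```

{"api": "send_rows", "payload": {"grip": [255,255,255,255,255], "offset": [[0,0,-3],[0,0,-6],[0,0,-9],[0,0,-12],[0,0,-15]], "twist": [0,0,0,0,0]}}

```text
clock: 15.75
position: [0.4881, -0.0847, 0.0236]
ee_rot: [-0.702, -0.082, 0.703, -0.082]
ft_force: [-5.5, -0.4, 4.7]
grip_width: -0.001
```

{"api": "send_rows", "payload": {"grip": [255,255,255,255,255], "offset": [[0,0,-3],[0,0,-6],[0,0,-9],[0,0,-12],[0,0,-15]], "twist": [0,0,0,0,0]}}

```text
clock: 16.17
position: [0.5026, -0.0811, 0.0237]
ee_rot: [-0.702, -0.082, 0.703, -0.082]
ft_force: [-6.2, -0.4, 5.3]
grip_width: 0.001
```

{"api": "send_rows", "payload": {"grip": [255,255,255,255,255], "offset": [[0,0,-3],[0,0,-6],[0,0,-9],[0,0,-12],[0,0,-15]], "twist": [0,0,0,0,0]}}

```text
clock: 16.58
position: [0.5171, -0.0776, 0.0236]
ee_rot: [-0.702, -0.082, 0.703, -0.082]
ft_force: [-7.0, 0.4, 5.6]
grip_width: -0.004
```

```bash
python3 -c "
from h import *
st()"
```

```text
t 16.58 local x -177.7 y -1.0 z 23.6  Fx -6.7 Fy 2.1 Fz 5.6
```

{"api": "send_rows", "payload": {"grip": [255,255,255,255,255], "offset": [[-0.3,0,-3],[-0.4,0,-6],[-0.5,0,-9],[-0.6,0,-12],[-0.6,0,-15]], "twist": [0,0,0,0,0]}}

```text
clock: 17.0
position: [0.531, -0.0743, 0.0237]
ee_rot: [-0.701, -0.082, 0.703, -0.082]
ft_force: [-7.4, -0.1, 2.7]
grip_width: 0.001
```

{"api": "send_rows", "payload": {"grip": [255,255,255,255,255], "offset": [[0,0,-3],[0,0,-6],[0,0,-9],[0,0,-12],[0,0,-15]], "twist": [0,0,0,0,0]}}

```text
clock: 17.42
position: [0.5456, -0.0708, 0.0237]
ee_rot: [-0.701, -0.082, 0.704, -0.082]
ft_force: [-8.5, -0.4, 2.2]
grip_width: 0.004
```

{"api": "send_rows", "payload": {"grip": [255,255,255,255,255], "offset": [[0,0,-3],[0,0,-6],[0,0,-9],[0,0,-12],[0,0,-15]], "twist": [0,0,0,0,0]}}

```text
clock: 17.83
position: [0.5601, -0.0673, 0.0237]
ee_rot: [-0.701, -0.082, 0.704, -0.082]
ft_force: [-8.3, -0.7, 2.7]
grip_width: 0.001
```

```bash
python3 -c "
from h import *
st()"
```

```text
t 17.83 local x -133.5 y -1.0 z 23.7  Fx -8.3 Fy 1.3 Fz 2.7
```

{"api": "send_rows", "payload": {"grip": [255,255,255,255,255], "offset": [[0,0,-3],[0,0,-6],[0,0,-9],[0,0,-12],[0,0,-14]], "twist": [0,0,0,0,0]}}

```text
clock: 18.25
position: [0.5737, -0.064, 0.0237]
ee_rot: [-0.701, -0.082, 0.704, -0.082]
ft_force: [-8.8, -0.3, 3.3]
grip_width: -0.001
```

{"api": "send_rows", "payload": {"grip": [255,255,255,255,255], "offset": [[0,0,-1],[0,0,-2],[0,0,-3],[0,0,-4],[0,0,-4]], "twist": [0,0,0,0,0]}}

```text
clock: 18.67
position: [0.5781, -0.063, 0.0237]
ee_rot: [-0.701, -0.082, 0.703, -0.082]
ft_force: [-6.1, -0.0, 1.0]
grip_width: 0.001
```

```bash
python3 -c "
from h import *
st()"
```

```text
t 18.67 local x -115.0 y -1.0 z 23.7  Fx -5.9 Fy 1.4 Fz 1.0
```

{"api": "send_rows", "payload": {"grip": [255,255,255,255,255], "offset": [[0,0,-0.2],[0,0,-0.4],[0,0,-0.6],[0,0,-0.6],[0,0,-0.6]], "twist": [0,0,0,0,0]}}

```text
clock: 19.08
position: [0.5783, -0.0629, 0.0237]
ee_rot: [-0.701, -0.082, 0.703, -0.082]
ft_force: [-7.3, 0.1, 2.8]
grip_width: 0.002
```

{"api": "send_rows", "payload": {"grip": [255,255,255,255,255], "offset": [[0,0,-0.2],[0,0,-0.4],[0,0,-0.6],[0,0,-0.6],[0,0,-0.6]], "twist": [0,0,0,0,0]}}

```text
clock: 19.5
position: [0.5787, -0.0628, 0.0237]
ee_rot: [-0.701, -0.082, 0.704, -0.082]
ft_force: [-9.1, 0.1, 4.0]
grip_width: -0.003
```

{"api": "send_rows", "payload": {"grip": [255,255,255,255,255], "offset": [[0,0,-0.2],[0,0,-0.4],[0,0,-0.6],[0,0,-0.6],[0,0,-0.6]], "twist": [0,0,0,0,0]}}

```text
clock: 19.92
position: [0.5789, -0.0627, 0.0237]
ee_rot: [-0.701, -0.082, 0.704, -0.082]
ft_force: [-10.8, 0.3, 5.4]
grip_width: 0.001
```

{"api": "send_rows", "payload": {"grip": [255,255,255,255,255], "offset": [[-0.2,0,-0.2],[-0.5,0,-0.4],[-0.8,0,-0.6],[-0.8,0,-0.6],[-0.8,0,-0.6]], "twist": [0,0,0,0,0]}}

```text
clock: 20.33
position: [0.5788, -0.0627, 0.0238]
ee_rot: [-0.7, -0.082, 0.704, -0.082]
ft_force: [-10.4, -0.0, 0.2]
grip_width: -0.001
```

{"api": "send_rows", "payload": {"grip": [255,255,255,255,255], "offset": [[0,0,-0.2],[0,0,-0.4],[0,0,-0.6],[0,0,-0.6],[0,0,-0.6]], "twist": [0,0,0,0,0]}}

```text
clock: 20.75
position: [0.5789, -0.0627, 0.0238]
ee_rot: [-0.7, -0.082, 0.705, -0.082]
ft_force: [-13.8, -1.1, 3.7]
grip_width: 0.002
```

```bash
python3 -c "
from h import *
st()"
```

```text
t 20.75 local x -114.1 y -1.0 z 23.8  Fx -13.6 Fy 2.1 Fz 3.7
```

Fx fell from 8.8 to 6 N, then rose steeply to 13.6 N with no more motion. That is the slack, click and hard-stop pattern. I'll back off slowly and watch whether the tray follows.

{"api": "send_rows", "payload": {"grip": [255,255,255,255,255], "offset": [[0,0,1],[0,0,2],[0,0,3],[0,0,4],[0,0,4]], "twist": [0,0,0,0,0]}}

```text
clock: 21.17
position: [0.5775, -0.0634, 0.0248]
ee_rot: [-0.702, -0.082, 0.703, -0.082]
ft_force: [-4.9, -0.6, -2.9]
grip_width: 0.003
```

{"api": "send_rows", "payload": {"grip": [255,255,255,255,255], "offset": [[0,0,1],[0,0,2],[0,0,3],[0,0,3],[0,0,3]], "twist": [0,0,0,0,0]}}

```text
clock: 21.58
position: [0.5754, -0.0641, 0.0255]
ee_rot: [0.703, 0.082, -0.702, 0.082]
ft_force: [-2.9, 0.3, -0.7]
grip_width: 0.006
```

```bash
python3 -c "
from h import *
st()"
```

```text
t 21.58 local x -117.9 y -1.6 z 25.5  Fx -2.7 Fy 1.0 Fz -0.7
```

{"api": "send_rows", "payload": {"grip": [255,255,255,255,255], "offset": [[0,0,1],[0,0,2],[0,0,3],[0,0,3],[0,0,3]], "twist": [0,0,0,0,0]}}

```text
clock: 22.0
position: [0.5725, -0.0647, 0.0254]
ee_rot: [0.703, 0.082, -0.702, 0.082]
ft_force: [-0.1, 0.2, -0.8]
grip_width: 0.002
```

```bash
python3 -c "
from h import *
st()
im,d,K,C=cam('side');cv2.imwrite('pics/d2.png',cv2.resize(im[120:270,150:350],None,fx=3.5,fy=3.5))"
```

```text
t 22.00 local x -120.9 y -1.5 z 25.4  Fx -0.1 Fy 0.2 Fz -0.8
```

View pics/d2.png

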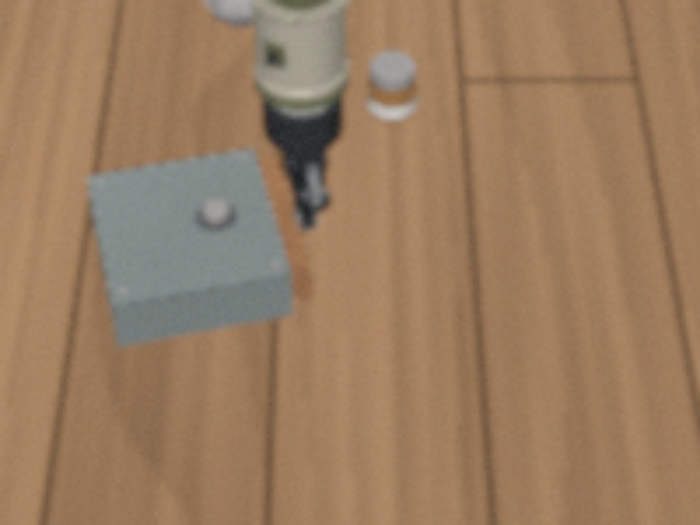

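Force has fallen to zero at −121 mm and the tray is staying shut (board at (285,240) against the case). I'll retreat fully and check again.

{"api": "send_rows", "payload": {"grip": [255,255,255,255,255], "offset": [[0,0,10],[0,0,30],[0,0,60],[-20,0,80],[-50,0,90]], "twist": [0,0,0,0,0]}}

```text
clock: 22.47
position: [0.4802, -0.086, 0.073]
ee_rot: [-0.7, -0.082, 0.705, -0.081]
ft_force: [0.5, 0.0, 0.9]
grip_width: -0.0
```

{"api": "send_rows", "payload": {"grip": [255,255,255,255,255], "offset": [[-40,0,0],[-80,0,0],[-110,0,0],[-130,0,0],[-130,0,0]], "twist": [0,0,0,0,0]}}

```text
clock: 22.88
position: [0.487, -0.0857, 0.2102]
ee_rot: [0.705, 0.081, -0.7, 0.083]
ft_force: [0.3, 0.6, 0.2]
grip_width: 0.001
```

{"api": "send_rows", "payload": {"grip": [255,255,255,255,255], "offset": [[0,0,0],[0,0,0],[0,0,0],[0,0,0],[0,0,0]], "twist": [0,0,0,0,0]}}

```text
clock: 23.3
position: [0.4843, -0.0854, 0.2043]
ee_rot: [-0.702, -0.082, 0.703, -0.082]
ft_force: [0.1, -0.6, 0.7]
grip_width: -0.004
```

```bash
python3 - <<'E'
from h import *
st()
im,d,K,C=cam('wrist');cv2.imwrite('pics/w7.png',im);P=cloud(d,K,C);z=P[...,2];L=(P[...,:2]-c)@A.T
t=(z>.049)&(z<.058)&(L[...,0]<-.07)&(abs(L[...,1])<.1)
print(t.sum(),np.percentile(L[t],[1,50,99],axis=0).round(4).tolist())
for n in ["scene","side"]:
    im,d,K,C=cam(n);P=cloud(d,K,C)
    for k in ["glue_jar","screw_dish","screwdriver"]:
        r=viewer.recognise(k,n);print(n,k,[(round(x["score"],2),np.round(x["box"])) for x in r[:1]])
    cv2.imwrite(f"pics/{n}9.png",cv2.resize(im[90:360,110:460],None,fx=2.2,fy=2.2))
E
```

```text
t 23.30 local x -211.4 y -0.8 z 204.3  Fx -0.1 Fy -0.6 Fz 0.7
4720 [[-0.1062, -0.0768], [-0.0956, -0.0006], [-0.085, 0.0764]]
scene glue_jar [(0.47, array([196., 153.,  15.,  20.]))]
scene screw_dish [(0.61, array([132., 167.,  18.,  13.]))]
scene screwdriver [(0.72, array([339., 268.,  69.,  12.]))]
side glue_jar [(0.58, array([254., 138.,  18.,  18.]))]
side screw_dish [(0.65, array([206., 113.,  22.,  18.]))]
side screwdriver [(0.77, array([195., 307.,  30.,  22.]))]
```

View pics/w7.png

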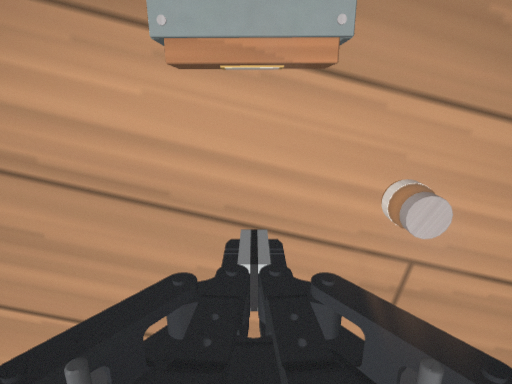

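View pics/scene9.png

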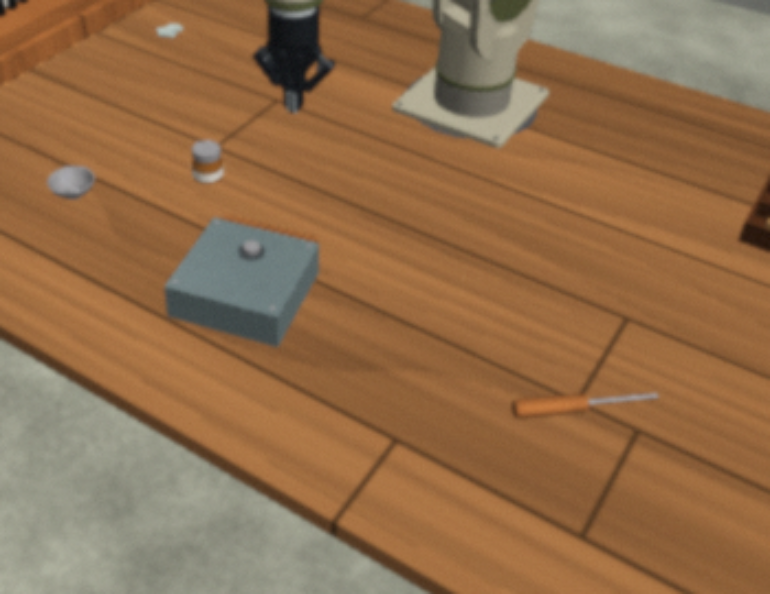

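The tray is shut, standing 20 mm proud (front face at −106 mm, expected −105; board edge at (250,66) in the wrist view). The other things are unmoved and the robot touches nothing.

```bash
python3 -c "
from h import *
print(manip.hand_in())"
```

```text
the job is handed in; nothing more can be done
None
```

I pressed the button with about 4 N and the tray sprang out. I then laid the reed flat within about 2 mm of the tray's centre; its top measured 40.4 mm. Last, I pushed the wooden front home until the force slackened, then rose to about 14 N against the stop, and backed off. The highest force I read on the case, button or tray was about 14 N, but I only read it at the end of each call, so a short peak could have been missed. The robot's clock read about 24 s when I handed in.

**Tray:** It stayed shut for about 2 s after release, with its front at −106 mm (−105 expected). The force on the fingers fell to zero during the retreat. The click itself can't be seen, so I inferred it from the force and from the tray staying shut.

**Reed:** I couldn't see it once the tray was shut. My last look at it was in the side picture just before the push, where it lay flat.

**Other things:** The jar, dish and screwdriver appear unmoved. In the first side picture the network had called the screwdriver the jar, but the scene view and the later side picture put the jar in the right place. The network's boxes for all three shifted by a few pixels between pictures, and the screwdriver's side box changed size. I put that down to detection noise, as the scene picture shows all three in the same place.

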